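# Open the push-and-turn bottle in the bench nest

## Robot

A 6-joint arm with a two-finger parallel gripper is mounted at the origin on a cart in front of the work surface, level with it; the furniture and walls round the work are solid. World frame = base frame: x ahead of the robot, y to its left, z up, the work surface at z = 0. Lengths are in m, angles in degrees, forces in N, time in s.
With the tool pointing down it reaches from about 0.4 to 0.825 m from the base axis. Payload 7 kg.
Tool frame: the origin (TCP) lies on the centre line of the jaws, within the pads' length; the fingertips stand 19 mm ahead of it and the grasp point (between the pads) is the TCP (r.tip_extent is the distance from the TCP to the fingertips, in m); z points along the fingers, y is the line along which they close (so a half turn about z gives the same grasp; the last joint's range is limited). The gripper opens to 88 mm and grips with 3 to 60 N. Pads are 19 mm wide; open, the fingers measure 130 mm over their backs; the gripper's body (78 mm by 193 mm) begins 47 mm behind the grasp point.
Start: joints at [83.829, 20.546, 0.682, 0, -70.136, -16.507], TCP at [0.26, 0.623, 0.246] pointing down, gripper open.
Joint ranges: [-176.03, 176.03], [-82.01, 121.73], [-58.28, 71.71], [-173.87, 95.51], [-174.79, -0.11], [-173.66, 173.66]. Speed limits (degrees/s): [136.94, 136.94, 172.46, 180, 180, 180].

## Interface

Orientations are given as [roll, pitch, yaw] about the fixed x, y, z axes, in that order (R = Rz(yaw) Ry(pitch) Rx(roll)).
In Python, from plant import r gives the robot as it stands. The module is installed in compiled form; this text tells all that it offers.
- The arm moves only by the tool jog_arm, never from a script. Its argument "deltas" is a list that holds one entry, the list of rows, each a list of 5 numbers: the opening, from -1 (shut) to 1 (fully open), then the shift along the world's x, y, z in cm, then the turn about the world's z in rad. In form: [[[claw, dx, dy, dz, turn], ...]]. A call has 1 to 8 rows; each row shifts and turns the commanded pose from where the row before left it; what a row does not reach is not made up. A row lasts 1/8 s, in which the tool goes at most 62.5 mm and 10.7 degrees, less where a joint would pass 70% of its speed; a pose out of reach is approached as far as the arm can. A call with a gripper value outside its range is refused whole. The fingers move at their own pace and stop on an object; "force" is the grip in N (left out, the last holds). Time passes only in rows, so rows that do not move let the fingers close. It gives the time, the measured TCP pose, the force, the opening and the grip force at its end, in the units of the state.
- r.get_state(): the state, without advancing time (a new reading comes with each control period).
- r.capture(name): name is "scene" or "top"; returns the picture (384x512x3 uint8, blue, green, red); there is no depth.
- r.camera_info(name): a dict with "fx", "fy", "cx", "cy" (pixels), "view" (4x4, takes a point from world to camera coordinates). Camera axes: x right, y up, looking along -z (the intrinsics and any distortion apply to the point x, -y, -z); pixel columns grow to the right and rows downward; lengths in m; the calibration is good to about 2 mm. A picture is of the moment at which its call begins. camera_info takes no time and is no camera call.
- r.close_job(): hands the job in; it is judged then, once.
The state is a dict: "time_s": time; "joints": joint angles; "qd": joint speeds; "joint_torque": joint torques, N m; "tcp_pos": TCP position; "eef_rot": TCP orientation; "contact_force": force on the tool from outside, world axes, zero at the start; "moment": the same for the moment, N m; "gripper_width": finger opening in m; "gripper_force": force on a finger pad.
Only numpy, scipy, OpenCV 4.12 (cv2) and the standard library are available. Lean on these libraries where they do the work, as an engineer would, in place of code of your own. Each camera call takes 0.05 s, during which the arm holds its last target. There are 200 camera calls.

## Task

Open the square bottle of label remover that stands in the wooden bottle nest. First slide the nest's loose jaw along its strips until its two faces butt flush against the fixed half, so that the bottle is pushed back square, boxed in and cannot turn with the cap; then press the black safety cap down, keep it pressed while you turn it anticlockwise (seen from above) until it comes free, and lift it straight off. Finish while still holding the cap level over the middle of the bottle, about 5 cm above its mouth, with the bottle left standing in the closed nest and the other things on the bench left where they were.

Things in the scene. Friction and masses are not known exactly. Their poses are not given: they have to be found in the camera images.
- nest: Bottle nest, fixed to the bench in a new place and yaw each time: plywood board 128 x 266 x 12 mm (x, y, z); two steel guide strips 13 mm high along its long sides, between which the loose jaw slides in y; wooden fixed half at its +y end, 107 mm wide, 36 mm high, y = +27 to +58 mm, with a pocket 67 mm wide, 6 mm deep, open to -y. Origin: bench level, under the boxed-in bottle; z up.
- nest_seam (a point): Middle of the fixed half's two mating faces, which look to the nest's -y, at the level of the board's top (12 mm above the bench); axes as the nest's. The board reaches 39 mm to +y and 227 mm to -y of it.
- jaw: Loose jaw, a U-shaped wooden block, 0.45 kg, 104 x 132 x 36 mm between the strips (1.5 mm play), 60 to 85 mm short of the fixed half. Origin: middle of its two mating faces, underside; it runs from y = 0 to -132 mm; its pocket (71 mm wide, flared mouth, 64 mm deep) opens to +y round the bottle and shoves it home. Slides to the nest's +y with 2 to 7 N; flush when its origin meets nest_seam.
- jaw_grip (a point): Middle of the top of the jaw's upright wooden grip rib (46 mm in x, 16 mm in y, standing 27 mm proud of the block): 75 mm above the bench, 115 mm to -y of the jaw's origin. Axes as the jaw's. With the jaw shut it is 56 mm (face to middle) from the bottle's side.
- bottle: White square bottle (0.6 kg), 64 x 64 mm, shoulder 98 mm high, paper labels, standing loose on the waxed board 8 to 18 mm short of home, askew by up to 3 degrees; its smooth foot slides and turns easily. The jaw pushes it back; boxed in it has a few mm of play. Origin: centre of its underside, 12 mm above the bench. Its round mouth (34 mm outside diameter) is 134 mm above the origin.
- cap: Black ribbed round safety cap on the bottle, 56 mm in diameter, 28 mm high, 0.04 kg. Origin: centre of its open lower edge, 119 mm above the bottle's origin when locked; its x is then along the bottle's x. Grip its rim from above at any yaw: the straight ribbed side is 24 mm high. Its lower edge clears the mouth after 15 mm of lift.
- cap_top (a point): Middle of the cap's top, 159 mm above the bench when locked. A spring inside resists pressing (5 N at first, 11 N at the end of travel, 6.5 mm). Pressed less than 4 mm, teeth keep it from turning; pressed 5 mm or more it turns anticlockwise from above, past the teeth at 30 degrees; from 35 to 90 degrees it is free to lift (60 is best; a stop comes at about 93).
- scale_carton: Small kraft carton standing, 68 x 166 x 118 mm; bystander, leave alone. Origin: centre of its underside (so for all bystanders).
- box_cutter: Box cutter lying flat, 28 x 168 x 20 mm; bystander.
- sticky_pad: Pad of sticky notes, 50 x 50 x 18 mm; bystander.
- glue_stick: Glue stick standing upright, 29 mm across, 96 mm high; bystander.
Mind the look-alikes: they are no part of the job. Of the things like the cap, leave any that is pink; of the rest the larger one is meant.

How it is judged:
By the outcome, as a careful person would: the job done as asked, in the order asked, and still so for the second after the job is handed in, while the arm keeps its last pose, push and grip.
It also fails if it takes over 48 s, if anything falls off the work surface, if the arm or the gripper's body presses on something with over 40 N, if the wrist force passes 120 N, or if a joint passes its speed limit or range.

## Working session

There is one attempt and no reset: what is moved stays moved. The work goes in short steps, Python scripts to look and compute and a tool call to move; the robot and the scene stay as the last step left them, time stands still between calls to the robot, and variables do not carry over. Pictures are saved under pics/ and viewed, at most 10 in all, crops included, and the job is handed in when it is done.

Besides the shell and the picture viewer there is one more tool, called after "Call:" as name([rows], argument=value, ...), one row to a line, values as JSON. jog_arm: Moves the arm, as the interface text tells. Its arguments: {"type":"object","properties":{"deltas":{"type":"array"},"force":{"type":"number"}},"required":["deltas"]}

```bash
mkdir -p pics
cat > h.py <<'E'
import numpy as np, cv2
from plant import r
def ray(cam,u,v):
    i=r.camera_info(cam); V=np.array(i["view"]); 
    d=np.array([(u-i["cx"])/i["fx"],-(v-i["cy"])/i["fy"],-1.])
    R=V[:3,:3]; return -R.T@V[:3,3], R.T@d
def onz(cam,u,v,z):
    o,d=ray(cam,u,v); return o+d*(z-o[2])/d[2]
def pix(cam,p):
    i=r.camera_info(cam); V=np.array(i["view"]); c=V[:3,:3]@np.array(p)+V[:3,3]
    return i["cx"]+i["fx"]*c[0]/-c[2], i["cy"]-i["fy"]*c[1]/-c[2]
E
python3 - <<'E'
from h import *
for n in("scene","top"):
    im=r.capture(n); cv2.imwrite(f"pics/{n}0.png",im)
    cv2.imwrite(f"pics/{n}0b.png",cv2.resize(im,(800,600),interpolation=cv2.INTER_CUBIC))
    i=r.camera_info(n); print({k:(v if k!="view" else np.round(v,3).tolist()) for k,v in i.items()})
print(r.get_state())
E
```

```text
{'fx': 487.8923556652582, 'fy': 487.8923556652582, 'cx': 264.393505531476, 'cy': 186.70701120196344, 'view': [[0.716, -0.698, -0.021, -0.285], [0.413, 0.4, 0.818, -0.335], [-0.562, -0.595, 0.575, -0.802], [0.0, 0.0, 0.0, 1.0]]}
{'fx': 462.28291816634226, 'fy': 462.28291816634226, 'cx': 257.99602658808533, 'cy': 188.52973644193384, 'view': [[-0.048, -0.999, 0.004, 0.13], [0.97, -0.046, 0.239, -0.544], [-0.239, 0.016, 0.971, -0.996], [0.0, 0.0, 0.0, 1.0]]}
{'time_s': 0.1, 'joints': array([ 8.38298487e+01,  2.05884524e+01,  6.39274751e-01, -1.58034112e-02,
       -7.01372234e+01, -1.65059785e+01]), 'qd': array([ 0.08931576, -0.20282172,  0.10724324,  0.027998  , -0.02256008,
        0.08097943]), 'joint_torque': array([-1.48745155e-03, -5.84160519e+01,  2.93751830e+01,  7.01553449e+00,
        1.01950337e-02, -5.54504402e-05]), 'tcp_pos': array([0.26011282, 0.62242529, 0.2447117 ]), 'eef_rot': array([ 1.79912938e+02, -1.03050878e-02, -2.26815027e+01]), 'contact_force': array([-0.51621316, -0.1118196 ,  1.05877045]), 'moment': array([-0.03339142,  0.04246364,  0.00638077]), 'gripper_force': 0.0, 'gripper_width': 0.08770148303967189}
```

View pics/scene0b.png

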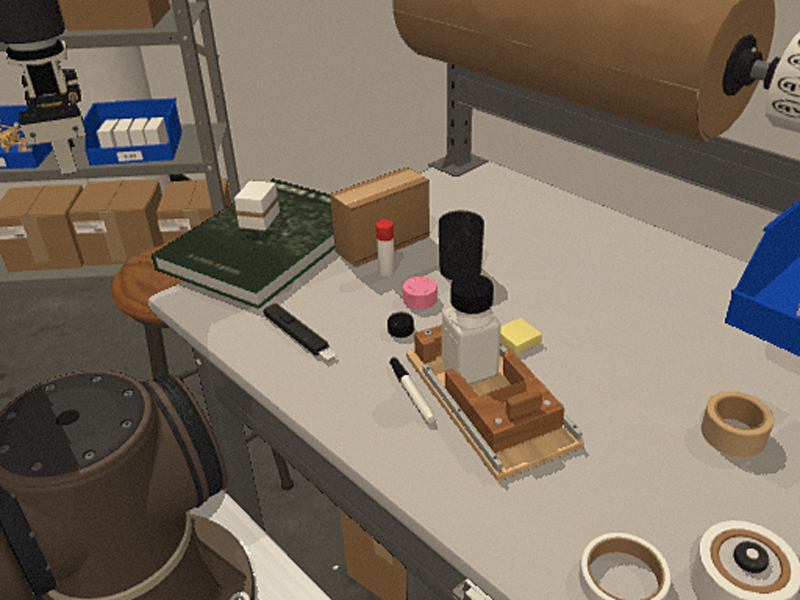

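View pics/top0b.png

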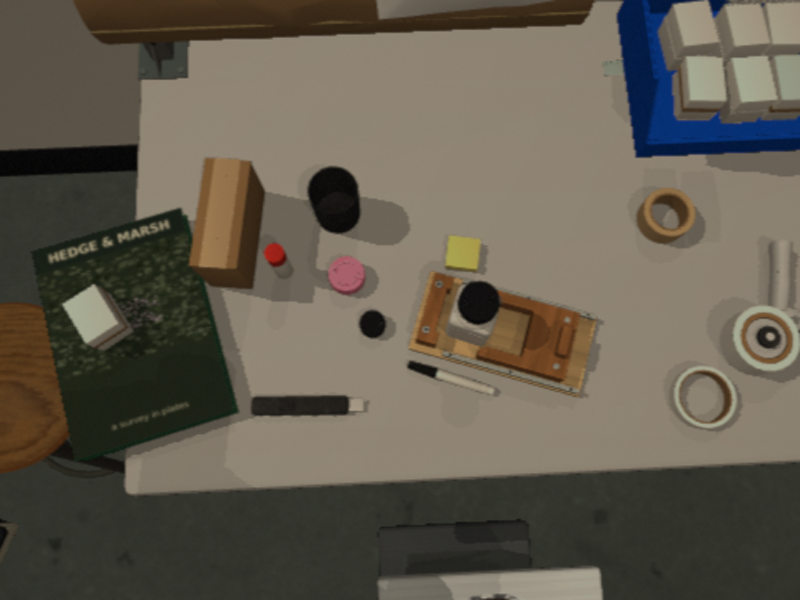

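The scene shows the nest with its bottle at (470,340), the jaw grip rib at (525,400), and black things at (472,293), (400,324) and (460,245). The top view has the nest at x 410–598, y 270–395.

Possible caps in the top view (800 px):
- Black cap on the bottle, (480,302)
- Small black cap lying on the bench, (372,323)
- Pink cap, (346,274)
- Black canister, (335,200)

I choose the one on the bottle, since it is black, the larger, and on the square bottle. I'll check it in a crop.

Run:
```python
from h import *
im=cv2.imread("pics/top0.png")[165:260,255:390]
cv2.imwrite("pics/crop1.png",cv2.resize(im,None,fx=5.9,fy=5.9,interpolation=cv2.INTER_CUBIC))
im=cv2.imread("pics/scene0.png")[170:310,240:390]
cv2.imwrite("pics/crop2.png",cv2.resize(im,None,fx=4.2,fy=4.2,interpolation=cv2.INTER_CUBIC))
```

```text
(no output)
```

View pics/crop1.png

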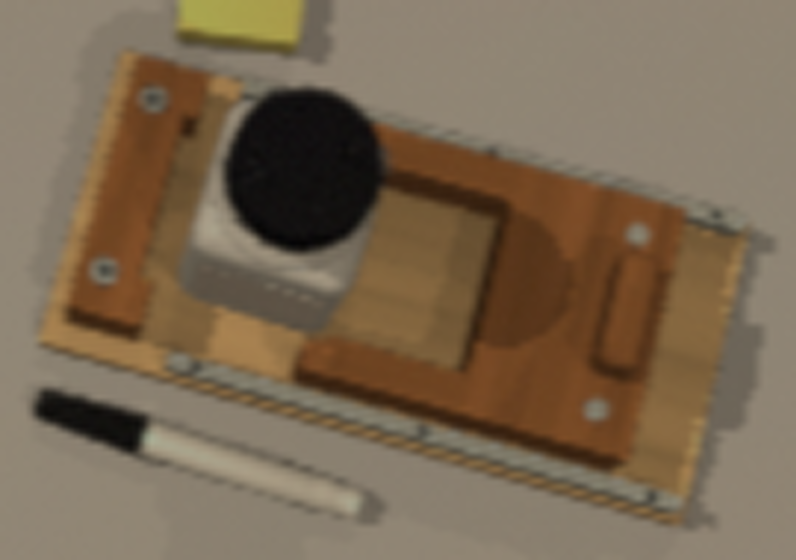

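View pics/crop2.png

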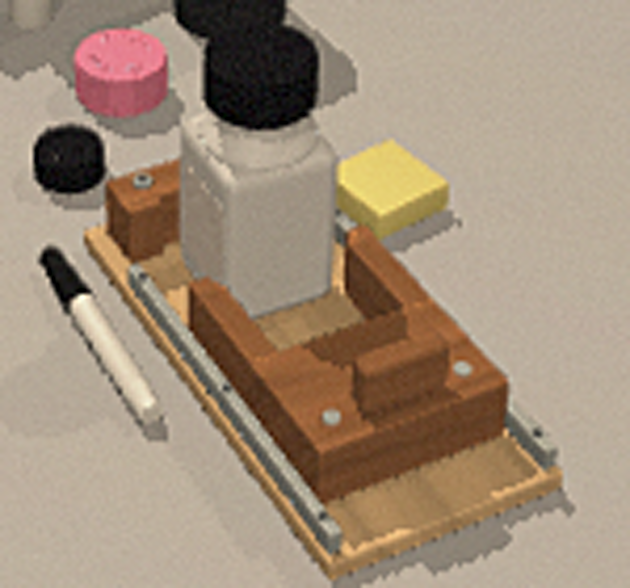

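The crops confirm it: the black ribbed cap is on the white bottle (crop1 about (305,168)). The rib is at about (627,310), the board corners are at (125,52), (747,232), (683,522) and (40,345), and the jaw is some way open. Next I measure.

Run:
```python
from h import *
T=lambda u,v:((u+.5)/5.9+255-.5,(v+.5)/5.9+165-.5)
S=lambda u,v:((u+.5)/4.2+240-.5,(v+.5)/4.2+170-.5)
p=lambda c,uv,z:onz(c,*uv,z)[:2]
B=[p("top",T(*q),.012) for q in [(125,52),(40,345),(683,522),(747,232)]]
B2=[p("scene",S(*q),.012) for q in [(562,470),(333,562),(87,232)]]
print("top",np.round(B,4).tolist(),"\nscene NR,NL,FL",np.round(B2,4).tolist())
for b in (B,):
    lx=np.linalg.norm(b[0]-b[1]),np.linalg.norm(b[2]-b[3]);ly=np.linalg.norm(b[0]-b[3]),np.linalg.norm(b[1]-b[2]); print(lx,ly)
    d=(b[0]-b[3])+(b[1]-b[2]); a=np.arctan2(d[1],d[0]); print("y dir deg",np.degrees(a))
    c=np.mean(b,0); y=d/np.linalg.norm(d); seam=c+y*.094; nest=seam+y*0  # board centre is 94mm to -y of seam
    print("centre",c,"seam",seam, "y",y)
d=B2[2]-B2[1];print("scene ydir",np.degrees(np.arctan2(d[1],d[0])),np.linalg.norm(d))
# rib top
print("rib top-view corners",[np.round(p("top",T(*q),.075),4).tolist() for q in [(622,243),(664,253),(638,378),(596,365)]])
print("rib scene corners",[np.round(p("scene",S(*q),.075),4).tolist() for q in [(355,370),(445,340),(422,318)]])
# cap top ellipse, mask
im=cv2.imread("pics/top0.png"); m=(im.max(2)<45).astype('uint8')
n,l,s,c=cv2.connectedComponentsWithStats(m)
k=l[194,307]; print(s[k],c[k]); 
cnt=cv2.findContours((l==k).astype('uint8'),0,1)[0][0]; e=cv2.fitEllipse(cnt); print(e); print("cap centroid z.159",p("top",c[k],.159),p("top",c[k],.15))
im=cv2.imread("pics/scene0.png"); 
u,v=S(261,62); print("scene cap top",p("scene",(u,v),.159))
# fixed half top face mating edge & outer
print("fixed top face",[np.round(p("top",T(*q),.048),4).tolist() for q in [(130,55),(68,315),(137,328),(210,75)]])
print("screws",[np.round(p("top",T(*q),.048),4).tolist() for q in [(152,98),(103,270),(638,233),(596,409)]])
```

```text
top [[0.5988, 0.0574], [0.4783, 0.0986], [0.3953, -0.1524], [0.511, -0.1909]] 
scene NR,NL,FL [[0.5146, -0.1916], [0.3954, -0.1515], [0.4797, 0.0969]]
(np.float64(0.1273686518404942), np.float64(0.12195153314338258)) (np.float64(0.2634041198735783), np.float64(0.2643663432369186))
y dir deg 71.11478311434298
centre [ 0.49585961 -0.04681439] seam [0.5262849  0.04212549] y [0.3236733 0.9461689]
scene ydir 71.25797682279597 0.26229885123914654
rib top-view corners [[0.4965, -0.1245], [0.4919, -0.1402], [0.4444, -0.1253], [0.4501, -0.1099]]
rib scene corners [[0.4452, -0.1186], [0.4899, -0.1355], [0.4944, -0.1183]]
[294 181  26  27 545] [306.14311927 193.36513761]
((306.16339111328125, 193.37918090820312), (24.93086814880371, 26.030776977539062), 16.919570922851562)
cap centroid z.159 [0.5117093  0.00514859] [0.51377606 0.004046  ]
scene cap top [ 0.50765699 -0.00151001]
fixed top face [[0.5875, 0.0576], [0.4836, 0.0878], [0.4772, 0.0613], [0.5777, 0.0262]]
screws [[0.5693, 0.0499], [0.5007, 0.0732], [0.5055, -0.1377], [0.437, -0.1143]]
```

Call:
jog_arm([
  [[1, 1.7, -4.7, 0.3, -0.094], [1, 1.7, -4.7, 0.3, -0.094], [1, 1.7, -4.7, 0, -0.094], [1, 1.7, -4.7, 0, -0.094], [1, 1.7, -4.7, 0, -0.094], [1, 1.7, -4.7, 0, -0.094], [1, 1.7, -4.7, 0, -0.094], [1, 1.7, -4.7, 0, -0.094]],
], force=40)

```text
time_s: 1.1
tcp_pos: [0.3964, 0.2451, 0.2515]
eef_rot: [180.0, 0.0, -65.9]
contact_force: [0.9, -0.1, 0.8]
gripper_width: 0.0877
gripper_force: 0.0
```

Call:
jog_arm([
  [[1, 1, -4.6, 0, -0.094], [1, 1, -4.6, 0, -0.094], [1, 1, -4.6, 0, -0.094], [1, 1, -4.6, 0, -0.094], [1, 1, -4.6, 0, -0.094], [1, 1, -4.6, 0, -0.094], [1, 1, -4.6, 0, -0.094], [1, 0.5, -4.6, 0, -0.094]],
])

```text
time_s: 2.1
tcp_pos: [0.4713, -0.1228, 0.2514]
eef_rot: [180.0, -0.0, -109.0]
contact_force: [0.7, 0.6, -0.6]
gripper_width: 0.0876
gripper_force: 0.0
```

Call:
jog_arm([
  [[1, 0, 0, -2, 0], [1, 0, 0, -2, 0], [1, 0, 0, -2, 0], [1, 0, 0, 0, 0]],
])

```text
time_s: 2.6
tcp_pos: [0.47, -0.1213, 0.1902]
eef_rot: [179.8, -0.1, -108.9]
contact_force: [0.1, -0.3, 0.1]
gripper_width: 0.0879
gripper_force: 0.0
```

Call:
jog_arm([
  [[1, 0.1, -0.3, -3, 0], [1, 0, 0, -3, 0], [1, 0, 0, -2.5, 0], [1, 0, 0, 0, 0]],
])

```text
time_s: 3.1
tcp_pos: [0.4715, -0.1242, 0.1059]
eef_rot: [179.9, -0.1, -108.8]
contact_force: [0.0, 0.2, 0.6]
gripper_width: 0.0873
gripper_force: 0.0
```

Run:
```python
from h import *
im=r.capture("scene"); cv2.imwrite("pics/s1.png",im)
cv2.imwrite("pics/s1c.png",cv2.resize(im[170:310,240:390],None,fx=4.2,fy=4.2,interpolation=cv2.INTER_CUBIC))
print(r.get_state()["tcp_pos"])
```

```text
[ 0.47244674 -0.12423288  0.10705057]
```

View pics/s1c.png

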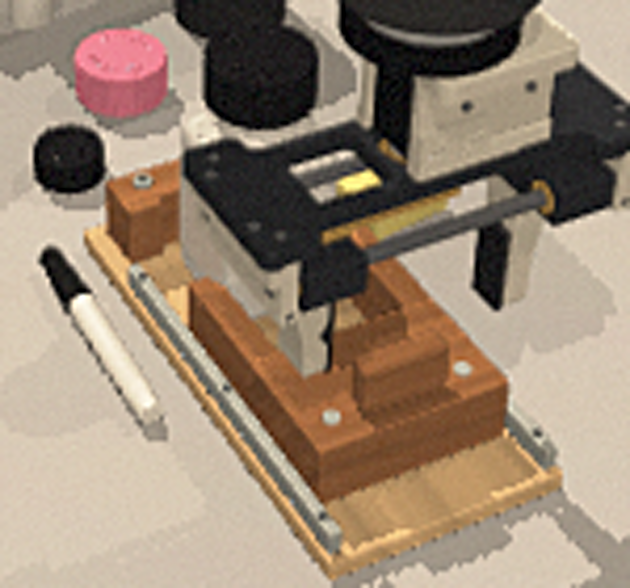

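The fingers straddle the rib, with tips at about (310,365) and (490,305) and the rib top at about (400,345). I descend and grip.

Call:
jog_arm([
  [[1, 0, 0, -1.5, 0], [1, 0, 0, -1.2, 0], [1, 0, 0, -0.8, 0], [1, 0, 0, 0, 0], [-1, 0, 0, 0, 0], [-1, 0, 0, 0, 0], [-1, 0, 0, 0, 0], [-1, 0, 0, 0, 0]],
], force=40)

```text
time_s: 4.15
tcp_pos: [0.4723, -0.1242, 0.0717]
eef_rot: [-180.0, 0.0, -108.9]
contact_force: [-0.1, -0.3, -0.1]
gripper_width: 0.053
gripper_force: 0.0
```

Call:
jog_arm([
  [[-1, 0, 0, 0, 0], [-1, 0, 0, 0, 0], [-1, 0, 0, 0, 0]],
])

```text
time_s: 4.53
tcp_pos: [0.4721, -0.1242, 0.0716]
eef_rot: [180.0, -0.0, -108.8]
contact_force: [-1.5, 0.8, 1.6]
gripper_width: 0.0457
gripper_force: 40.0
```

Call:
jog_arm([
  [[-1, 0.1, 0.28, 0, 0], [-1, 0.19, 0.57, 0, 0], [-1, 0.19, 0.57, 0, 0], [-1, 0.19, 0.57, 0, 0], [-1, 0.19, 0.57, 0, 0], [-1, 0.19, 0.57, 0, 0], [-1, 0.19, 0.57, 0, 0], [-1, 0.19, 0.57, 0, 0]],
])

```text
time_s: 5.52
tcp_pos: [0.4867, -0.0811, 0.0716]
eef_rot: [-180.0, 0.0, -108.9]
contact_force: [-0.5, -1.2, 1.6]
gripper_width: 0.0456
gripper_force: 40.0
```

Call:
jog_arm([
  [[-1, 0.1, 0.29, 0, 0], [-1, 0.1, 0.29, 0, 0], [-1, 0.1, 0.28, 0, 0]],
])

```text
time_s: 5.9
tcp_pos: [0.4896, -0.0728, 0.0716]
eef_rot: [180.0, -0.0, -108.9]
contact_force: [-0.8, -1.8, 1.9]
gripper_width: 0.0455
gripper_force: 40.0
```

Call:
jog_arm([
  [[-1, 0.06, 0.19, 0, 0], [-1, 0.06, 0.19, 0, 0], [-1, 0.03, 0.1, 0, 0]],
])

```text
time_s: 6.28
tcp_pos: [0.491, -0.0681, 0.0716]
eef_rot: [180.0, -0.0, -108.8]
contact_force: [-0.7, -1.5, 2.9]
gripper_width: 0.0456
gripper_force: 40.0
```

Call:
jog_arm([
  [[-1, 0.03, 0.1, 0, 0], [-1, 0.03, 0.1, 0, 0]],
])

```text
time_s: 6.52
tcp_pos: [0.4916, -0.0661, 0.0716]
eef_rot: [180.0, -0.0, -108.9]
contact_force: [-0.2, -2.2, 2.7]
gripper_width: 0.0459
gripper_force: 40.0
```

Call:
jog_arm([
  [[-1, 0.03, 0.1, 0, 0], [-1, 0.03, 0.1, 0, 0]],
])

```text
time_s: 6.78
tcp_pos: [0.4912, -0.0653, 0.0715]
eef_rot: [179.9, -0.1, -108.9]
contact_force: [-2.1, -11.8, 6.6]
gripper_width: 0.0458
gripper_force: 39.9
```

Call:
jog_arm([
  [[-1, 0.03, 0.1, 0, 0], [-1, 0.03, 0.1, 0, 0]],
])

```text
time_s: 7.02
tcp_pos: [0.4906, -0.0644, 0.0715]
eef_rot: [179.8, -0.2, -108.9]
contact_force: [-7.2, -17.5, 10.9]
gripper_width: 0.0458
gripper_force: 40.0
```

Call:
jog_arm([
  [[-1, 0.03, 0.1, 0, 0], [-1, 0, 0, 0, 0]],
])

```text
time_s: 7.28
tcp_pos: [0.4905, -0.0642, 0.0715]
eef_rot: [179.8, -0.3, -108.9]
contact_force: [-5.2, -21.2, 8.6]
gripper_width: 0.0455
gripper_force: 40.0
```

Run:
```python
from h import *
im=r.capture("scene"); t=r.capture("top")
cv2.imwrite("pics/s2.png",im);cv2.imwrite("pics/t2.png",t)
a=cv2.resize(im[180:300,240:360],(480,480),interpolation=cv2.INTER_CUBIC)
b=cv2.resize(t[165:260,255:334],(316,380),interpolation=cv2.INTER_CUBIC)
o=np.zeros((480,796,3),'uint8');o[:,:480]=a;o[:380,480:]=b
cv2.imwrite("pics/st2.png",o); print(r.get_state()["contact_force"])
```

```text
[ -4.34486353 -20.89940124   8.24516916]
```

View pics/st2.png

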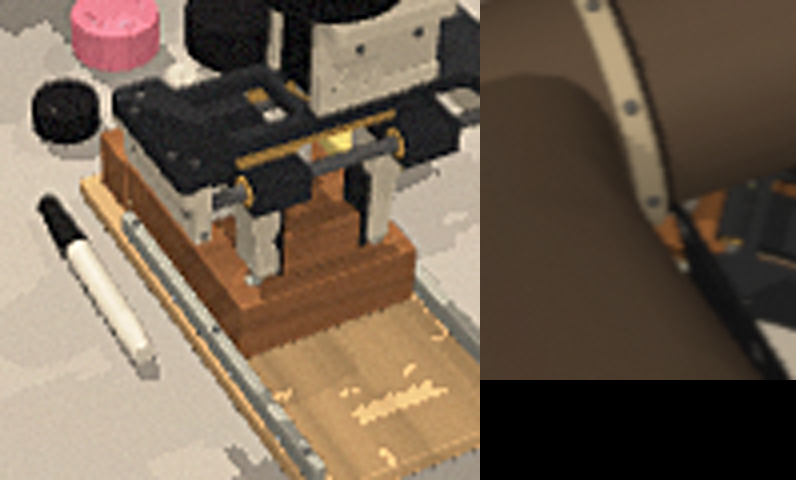

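Both views fit the jaw being shut: in the left crop it butts the fixed half at about (110,140), while the arm hides the top view. I release it, rise and step aside to look at the result.

Call:
jog_arm([
  [[1, 0, 0, 0, 0], [1, 0, 0, 0, 0], [1, 0, 0, 0, 0], [1, 0, 0, 1, 0], [1, 0, 0, 3, 0], [1, 0, 0, 4, 0], [1, 0, 0, 5, 0], [1, 0, 0, 5, 0]],
])

```text
time_s: 8.38
tcp_pos: [0.4929, -0.061, 0.254]
eef_rot: [-180.0, 0.0, -108.8]
contact_force: [1.1, 1.3, 0.0]
gripper_width: 0.0876
gripper_force: 0.0
```

Call:
jog_arm([
  [[1, 0, -5, 1, 0], [1, 0, -5, 0, 0], [1, 0, -5, 0, 0], [1, 0, -5, 0, 0], [1, 0, 0, 0, 0]],
])

```text
time_s: 9.0
tcp_pos: [0.4927, -0.2636, 0.2617]
eef_rot: [180.0, -0.0, -109.1]
contact_force: [-0.4, 0.3, -0.5]
gripper_width: 0.0879
gripper_force: 0.0
```

Run:
```python
from h import *
im=r.capture("scene"); t=r.capture("top")
cv2.imwrite("pics/s3.png",im);cv2.imwrite("pics/t3.png",t)
a=cv2.resize(im[170:290,240:340],(400,480),interpolation=cv2.INTER_CUBIC)
b=cv2.resize(t[165:260,255:355],(400,380),interpolation=cv2.INTER_CUBIC)
o=np.zeros((480,800,3),'uint8');o[:,:400]=a;o[:380,400:]=b
cv2.imwrite("pics/st3.png",o)
for n,i,s in(("top",t,(307,194)),("scene",im,(301,192))):
    m=(i.max(2)<48).astype('uint8'); k,l,st,c=cv2.connectedComponentsWithStats(m)
    for j in range(1,k):
        if st[j,4]>150 and np.hypot(*(c[j]-s))<40: print(n,st[j],c[j],onz(n,*c[j],.159),onz(n,*c[j],.145))
```

```text
top [290 180  26  27 536] [302.14738806 192.625     ] [0.51368579 0.01335814 0.159     ] [0.51693026 0.01176558 0.145     ]
scene [ 281  136   32   63 1613] [295.95970242 166.17730936] [0.54995266 0.05361548 0.159     ] [0.56614048 0.06825382 0.145     ]
```

View pics/st3.png

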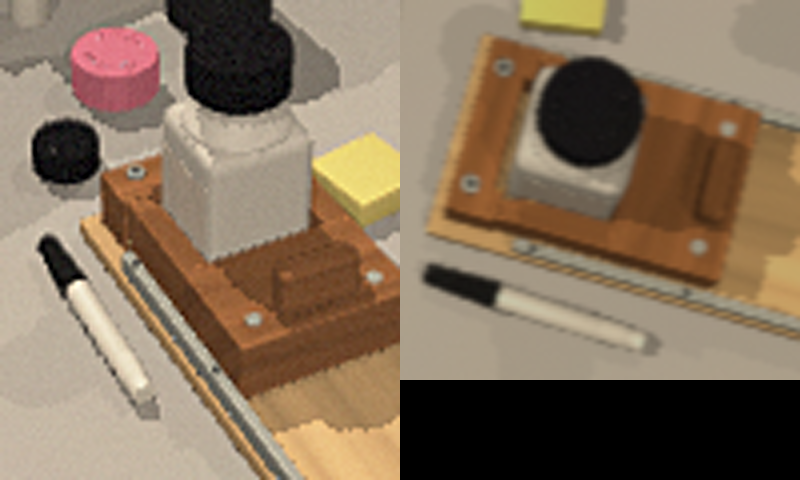

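Run:
```python
from h import *
f=lambda c,u,v,z:np.round(onz(c,u,v,z),4)
print("far",f("top",302.3,179.5,.157),"near",f("top",302.3,206.5,.157),f("top",302.3,206.5,.131),"L",f("top",289.5,191,.157),"R",f("top",315.5,191,.157))
print("scene top centre",f("scene",299.7,181.2,.159))
for n,p in (("top",(.5137,.0134,.159)),("top",(.517,.0145,.159)),("scene",(.517,.0145,.159)),("scene",(.5137,.0134,.159))): print(n,pix(n,p))
i=cv2.imread("pics/t3.png").max(2); print(i[174:212,302]); print(i[191,284:322])
j=cv2.imread("pics/s3.png").max(2); print(j[168:206,300]); print(j[185,280:320])
T=lambda u,v:((u-400+.5)/4+255-.5,(v+.5)/4+165-.5)
print("screws",[f("top",*T(*q),.048) for q in [(503,67),(471,184),(728,129),(698,247)]])
```

```text
far [0.5425 0.0108 0.157 ] near [0.4846 0.0149 0.157 ] [0.4898 0.012  0.131 ] L [0.5189 0.0393 0.157 ] R [ 0.5163 -0.015   0.157 ]
scene top centre [0.5132 0.0092 0.159 ]
top (np.float64(302.1268805662804), np.float64(192.61930034147875))
top (np.float64(301.4886065895383), np.float64(191.106419049197))
scene (np.float64(299.05106823932516), np.float64(179.45885213486588))
scene (np.float64(298.36481460177987), np.float64(180.31431608138624))
[140 162 164 164 150  66  26  21  23  23  22  23  22  23  22  23  23  23
  22  23  23  23  22  23  23  24  25  23  23  21  21  12  42 116 144 155
 170 167]
[124 125 128 143 142  99  40  24  23  27  25  20  21  21  23  23  22  22
  23  22  22  23  23  21  23  21  20  19  21  23  24  50  98 129 138 136
 134 134]
[ 29  32  30  31  31  28  32  26  36  27  26  32  34  34  26  32  32  28
  30  39  28  19  24  15  25  16  15   1  26   7  33 156 172 164 193 200
 196 199]
[169 168 171 170 172 181  37  13  16  29  40  31  29  39  32  26  24  28
   6  36  28  23  28  25  32  32  23  26  29  22  25  12  24  74 134 127
 122 125 127 124]
screws [array([0.5689, 0.0498, 0.048 ]), array([0.5001, 0.0725, 0.048 ]), array([ 0.5255, -0.0787,  0.048 ]), array([ 0.4572, -0.0554,  0.048 ])]
```

The jaw is flush, and the cap in the top view (~(590,112)) gives a centre of about (0.515, 0.012). That fits the jaw-pushed bottle position. I go over the cap.

Call:
jog_arm([
  [[1, 0.4, 4.5, 0, 0], [1, 0.4, 4.6, 0, 0], [1, 0.4, 4.6, 0, 0], [1, 0.4, 4.6, 0, 0], [1, 0.4, 4.6, 0, 0], [1, 0.3, 4.5, 0, 0], [1, 0, 0, -2, 0], [1, 0, 0, 0, 0]],
], force=50)

```text
time_s: 10.1
tcp_pos: [0.5149, 0.0143, 0.2409]
eef_rot: [179.9, -0.1, -108.7]
contact_force: [0.3, -1.1, 0.3]
gripper_width: 0.0873
gripper_force: 0.0
```

Call:
jog_arm([
  [[1, 0, 0, -2, 0], [1, 0, 0, -1, 0], [1, 0, 0, 0, 0]],
])

```text
time_s: 10.48
tcp_pos: [0.5158, 0.0127, 0.2115]
eef_rot: [180.0, -0.0, -108.9]
contact_force: [-0.0, 0.8, 0.8]
gripper_width: 0.0873
gripper_force: 0.0
```

Run:
```python
from h import *
im=r.capture("scene")
cv2.imwrite("pics/s4.png",cv2.resize(im[100:260,220:380],(640,640)[:2],interpolation=cv2.INTER_CUBIC)[:600])
print(r.get_state()["tcp_pos"],r.get_state()["joints"])
```

```text
[0.51622462 0.01272138 0.21203322] [ 2.32264535e+01  7.05929082e+00 -2.19486723e+01  1.66428508e-02
 -6.09921507e+01 -4.20906104e+01]
```

View pics/s4.png

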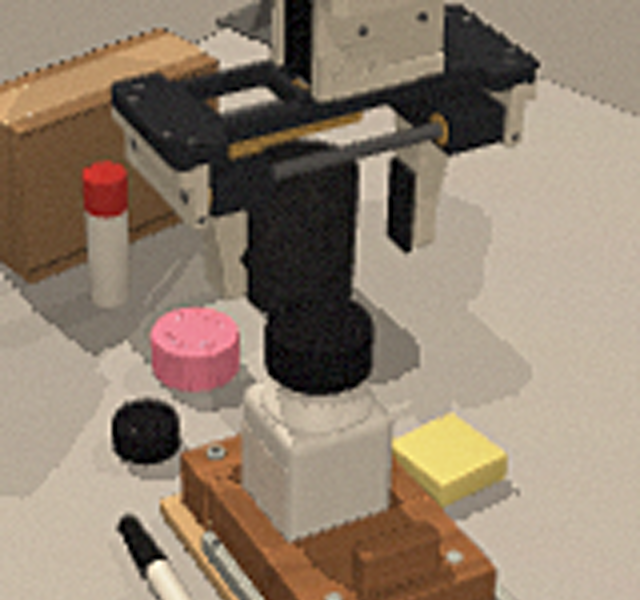

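The open fingers, with tips at about (230,290) and (405,248), are centred over the cap at about (318,330). I descend and grip.

Call:
jog_arm([
  [[1, 0, 0, -2.5, 0], [1, 0, 0, -2.5, 0], [1, 0, 0, -1.2, 0], [1, 0, 0, -0.5, 0], [1, 0, 0, 0, 0], [-1, 0, 0, 0, 0], [-1, 0, 0, 0, 0], [-1, 0, 0, 0, 0]],
])

```text
time_s: 11.52
tcp_pos: [0.5163, 0.0129, 0.1449]
eef_rot: [-180.0, 0.0, -108.8]
contact_force: [-0.8, -0.3, 0.0]
gripper_width: 0.0635
gripper_force: 0.0
```

Call:
jog_arm([
  [[-1, 0, 0, 0, 0], [-1, 0, 0, 0, 0], [-1, 0, 0, 0, 0], [-1, 0, 0, 0, 0]],
])

```text
time_s: 12.02
tcp_pos: [0.5162, 0.0129, 0.1447]
eef_rot: [-180.0, 0.0, -108.8]
contact_force: [-0.3, -0.6, 2.4]
gripper_width: 0.0554
gripper_force: 50.0
```

Call:
jog_arm([
  [[-1, 0, 0, -0.2, 0], [-1, 0, 0, -0.2, 0], [-1, 0, 0, -0.2, 0], [-1, 0, 0, -0.1, 0], [-1, 0, 0, 0, 0]],
])

```text
time_s: 12.65
tcp_pos: [0.5172, 0.0129, 0.1387]
eef_rot: [-179.9, 0.0, -108.8]
contact_force: [-1.1, -0.7, 10.2]
gripper_width: 0.0553
gripper_force: 50.0
```

Call:
jog_arm([
  [[-1, 0, 0, -0.1, 0], [-1, 0, 0, -0.1, 0], [-1, 0, 0, 0, 0]],
])

```text
time_s: 13.02
tcp_pos: [0.518, 0.013, 0.138]
eef_rot: [-179.8, 0.1, -108.8]
contact_force: [-4.0, -0.6, 20.2]
gripper_width: 0.0554
gripper_force: 50.0
```

The cap is at the bottom of its travel (z down 6.7 mm, 20 N). Now I turn it anticlockwise.

Call:
jog_arm([
  [[-1, 0, 0, 0, 0.05], [-1, 0, 0, 0, 0.08], [-1, 0, 0, 0, 0.08], [-1, 0, 0, 0, 0.08], [-1, 0, 0, 0, 0.08], [-1, 0, 0, 0, 0.08]],
])

```text
time_s: 13.78
tcp_pos: [0.5185, 0.0133, 0.138]
eef_rot: [-179.7, -0.0, -82.9]
contact_force: [-0.7, 0.3, 17.0]
gripper_width: 0.0551
gripper_force: 50.0
```

```bash
python3 -c "
from plant import r
s=r.get_state();print(s['contact_force'],s['moment'],s['eef_rot'],s['tcp_pos'],s['joints'][5])"
```

```text
[-0.68117217  0.3085437  17.00434145] [ 0.18887626  0.50189722 -0.18634168] [-1.79691328e+02 -1.36125247e-03 -8.28539225e+01] [0.51854568 0.01333203 0.13804711] -16.16292574571043
```

Low torque and the tool is following, so I turn on to about 64° in total.

Call:
jog_arm([
  [[-1, 0, 0, 0, 0.08], [-1, 0, 0, 0, 0.08], [-1, 0, 0, 0, 0.08], [-1, 0, 0, 0, 0.09], [-1, 0, 0, 0, 0.09], [-1, 0, 0, 0, 0.09], [-1, 0, 0, 0, 0.08], [-1, 0, 0, 0, 0.08]],
])

```text
time_s: 14.78
tcp_pos: [0.5185, 0.0132, 0.138]
eef_rot: [-179.8, -0.2, -44.5]
contact_force: [-1.2, -0.5, 16.3]
gripper_width: 0.055
gripper_force: 50.0
```

Run:
```python
from h import *
s=r.get_state();print(s['contact_force'],s['moment'],s['eef_rot'],s['tcp_pos'])
im=r.capture("scene"); a=cv2.imread("pics/s3.png")
o=np.hstack([cv2.resize(x[120:270,240:340],(400,600),interpolation=cv2.INTER_CUBIC) for x in(a,im)])
cv2.imwrite("pics/s5.png",o)
```

```text
[-1.23254867 -0.53667173 16.26948855] [-0.09033048  0.45987237 -0.19108381] [-179.77628013   -0.1988971   -44.46384661] [0.51850378 0.01316141 0.13804271]
```

View pics/s5.png

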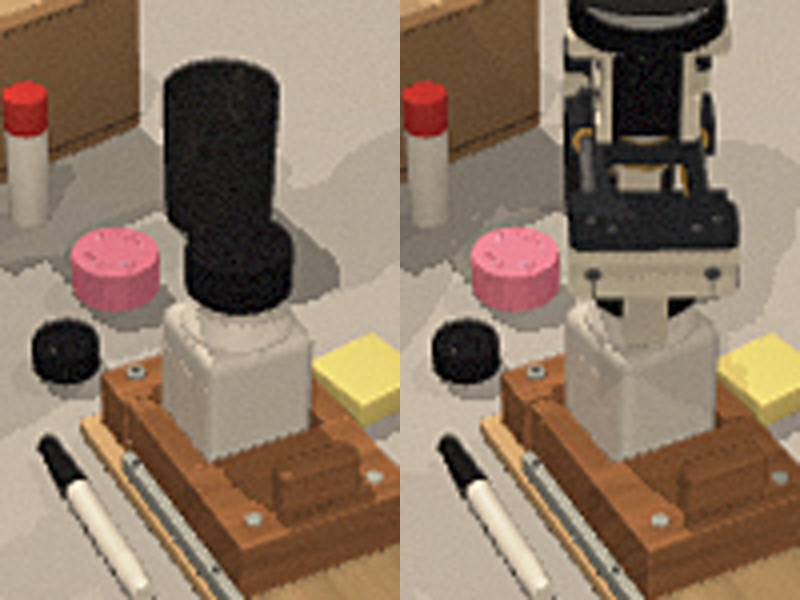

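The right half shows the bottle still standing in the closed nest, with the gripper on the cap at (645,320) turned about 64°. I lift straight up slowly.

Call:
jog_arm([
  [[-1, 0, 0, 0.3, 0], [-1, 0, 0, 0.3, 0], [-1, 0, 0, 0.4, 0], [-1, 0, 0, 0.5, 0], [-1, 0, 0, 0.5, 0], [-1, 0, 0, 0.5, 0], [-1, 0, 0, 0, 0]],
])

```text
time_s: 15.7
tcp_pos: [0.5162, 0.0129, 0.1608]
eef_rot: [-180.0, -0.0, -44.7]
contact_force: [-0.2, -0.3, -1.1]
gripper_width: 0.0552
gripper_force: 50.0
```

Call:
jog_arm([
  [[-1, 0, 0, 0.8, 0], [-1, 0, 0, 1, 0], [-1, 0, 0, 1, 0], [-1, 0, 0, 1, 0], [-1, 0, 0, 0.7, 0], [-1, 0, 0, 0.4, 0], [-1, 0, 0, 0, 0], [-1, 0, 0, 0, 0]],
])

```text
time_s: 16.7
tcp_pos: [0.5159, 0.0129, 0.2092]
eef_rot: [180.0, 0.0, -44.7]
contact_force: [-1.2, 0.5, -0.2]
gripper_width: 0.0551
gripper_force: 50.0
```

Run:
```python
from h import *
s=r.get_state();print(s['contact_force'],s['eef_rot'],s['tcp_pos'])
im=r.capture("scene"); cv2.imwrite("pics/s6.png",cv2.resize(im[90:270,200:380],(600,600),interpolation=cv2.INTER_CUBIC))
```

```text
[-1.19085772  0.45370974 -0.18744909] [ 1.79971941e+02  1.92988206e-02 -4.46791189e+01] [0.5159486  0.01286435 0.20921972]
```

View pics/s6.png

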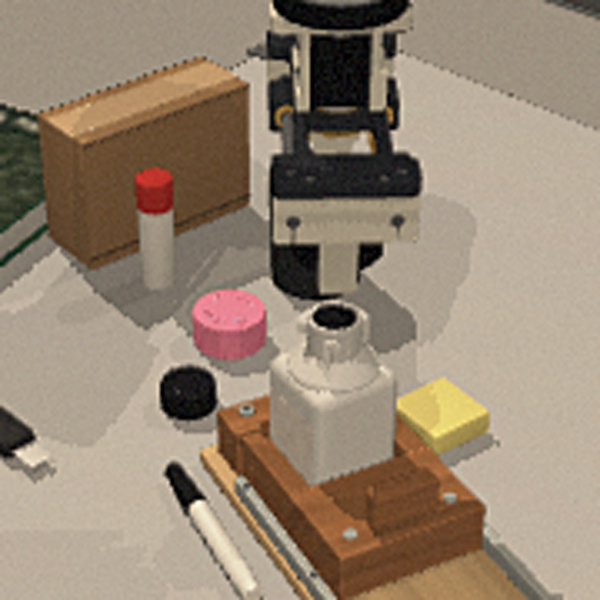

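The mouth is bare at (335,318), the nest is closed and the cap is held in the fingers (55 mm, 50 N). I check the centring over the mouth and hand in.

Run:
```python
from h import *
p=onz("scene",200+335/3.333-.35,90+318/3.333-.35,.146); t=r.get_state()["tcp_pos"]; print(p,t)
if np.hypot(*(p-t)[:2])<.007: r.close_job(); print("handed in")
```

```text
[0.51757509 0.01155713 0.146     ] [0.51594518 0.01284972 0.20920389]
the job is handed in; nothing more can be done
handed in
```

I shut the jaw flush, opened the bottle and handed the job in at about 17 s, with the cap held level about 5 cm above the mouth and centred on it to within about 2 mm.

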